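# Load a chip cartridge into the clamp station and screw it down finger-tight

### The arm

A 6-joint arm with a two-finger parallel gripper is mounted at the origin on the work surface. World frame = base frame: x ahead of the robot, y to its left, z up, the work surface at z = 0. Lengths are in m, angles in rad, forces in N, time in s.
With the tool pointing down it reaches from about 0.25 to 0.85 m from the base axis. Payload 12.5 kg.
Tool frame: the origin (TCP) lies midway between the tips of the shut fingers; the grasp point (between the pads) lies env.tcp_to_grasp behind it (env.tcp_to_grasp is the distance from the TCP to the grasp point, in m); z points along the fingers, y is the line along which they close (so a half turn about z gives the same grasp; the last joint's range is limited). The gripper opens to 93 mm and grips with 3 to 60 N. Pads are 15 mm wide; open, the fingers measure 128 mm over their backs; the gripper's body (75 mm by 188 mm) begins 65 mm behind the grasp point.
Start: joints at [1.199, 0.351, 1.652, -0, 1.139, -0.085], TCP at [0.156, 0.528, 0.219] pointing down, gripper open.
Joint ranges: [-2.75, 2.75], [-0.79, 2.1], [0.01, 2.65], [-1.57, 4.71], [0.07, 3.14], [-2.87, 2.87]. Speed limits (rad/s): [2.22, 2.22, 2.79, 3.14, 3.14, 3.14].

### API

Orientations are given as a rotation vector (axis times angle).
In Python, from workcell import env, gripper_to, solver, vision, job_done, recognise, pinpoint gives the robot as it stands. Calls block until the motion is done:
- env.movep(position, orientation): joint-space move of the TCP to a pose.
- env.move_straight(position, attitude=None, v=0.15, threshold=None): straight line of the TCP; attitude=None keeps the orientation; v is the mean speed in m/s. With threshold (N) it stops when the force on the tool has changed by that much, and returns True; else False.
- env.move_j(angles): joint-space move.
- gripper_to(opening, newtons=None): opening from 0.0 (shut) to 1.0 (fully open); newtons is the grip in N (None keeps the last); returns when the fingers have stopped.
- env.pause(seconds).
- solver.inverse_kinematics(position, orientation): joint angles nearest the present ones, or None.
- env.state(): the state.
- vision.grab_frame(name): name is "scene" or "top" or "wrist"; returns the picture (480x640x3 uint8, red, green, blue); there is no depth.
- vision.camera_info(name): a dict with "fx", "fy", "cx", "cy" (pixels), "R" (3x3) and "t" (3): a world point X has camera coordinates R X + t. Camera axes: x right, y down, z forward; pixel columns grow to the right and rows downward; lengths in m; the calibration is good to about 2 mm. The wrist camera is an equidistant fisheye: a pixel r from the principal point sees the ray r / f radians off the axis. A picture is of the moment at which its call begins: read the wrist's pose just before it. camera_info takes no time and is no camera call; for the wrist camera it gives the pose at the moment of the call.
A pose or a line that the arm cannot do raises env.Unreachable and nothing moves.
- job_done(): hands the job in; it is judged then, once.
Trained networks look in the newest picture that a camera, given by its name, has taken for a name from the list of things; names that differ only in an ending like _2 or _b are one class to them, and where a whole thing is asked for, a point or a joint stands for the part that bears it (a point fixed in the world has none). Each returns a list of dicts, best first, with "score" (0 to 1); they miss things now and then, are a little off and sometimes report something else, mostly with a low value. They report only what shows in the picture. A call takes as long as a camera call.
- recognise(camera, name): "box" ([left, top, right, bottom] in pixels, round what is visible of it).
- pinpoint(camera, name): "pixel" ([column, row] in pixels: a listed point, or the origin of a listed thing).
The state is a dict: "t": time; "joint_positions": joint angles; "qvel": joint speeds; "effort": joint torques, N m; "eef_pos": TCP position; "eef_rot": TCP orientation; "contact_force": force on the tool from outside, world axes, zero at the start; "wrist_torque": the same for the moment, N m; "gripper_width": opening from 0.0 (shut) to 1.0 (fully open); "gripper_force": force on a finger pad.
Only numpy, scipy, OpenCV 4.12 (cv2) and the standard library are available. Lean on these libraries where they do the work, as an engineer would, in place of code of your own. Each camera call takes 0.05 s, during which the arm holds its last target. There are 200 camera calls.

### The job

Load the chip cartridge with the blue grip tab into the clamp station: slide it nose first along the nest and under the bridge until it rests gently against the brass end stop. Then run the knurled thumbscrew down clockwise by feel until its foot has seated on the cartridge and the resistance has clearly risen, so that it is snug but not overtightened (the glass would crack), and let go. Leave the orange cartridge and everything else on the bench where it is.

Things in the scene. Friction and masses are not known exactly. Their poses are not given: they have to be found in the camera images.
- blue_chip: The cartridge to load: a flat glass chip in a steel frame, 76 (x) x 26 (y) x 6 (z) mm, about 90 g, lying flat on the bench, with an upright blue grip tab near one end. Origin: centre of the underside. +x points from the tab to the nose, the end that goes in first; z is up.
- blue_tab (a point): Middle of the blue cartridge's grip tab, 30 mm behind its origin (at x = -30 mm). The tab is 12 (x) x 20 (y) mm and stands on the plate, from 6 to 24 mm above the cartridge's underside. Pinch it across its 20 mm, fingertips 2 to 4 mm above the plate.
- orange_chip: The same kind of cartridge with an orange tab; not wanted, to be left alone.
- clamp_station: Clamp station, fixed: aluminium base plate 220 x 140 mm on rubber feet, on it a dark nest block 180 x 70 mm whose flat top, 32 mm above the bench, is the nest floor. Origin: on the bench, straight below nest_home. Its +x is the way the cartridge slides in (away from the robot). The block reaches from x = -125 to +55 mm.
- nest_mouth (a point): Middle of the mouth of the nest, on its floor, 51 mm on the -x side of nest_home. The floor before it is open and flat for 74 mm: set the cartridge down there, then slide it in. The mouth, 40 mm wide, narrows over 23 mm to a straight channel 28 mm wide between two rails 6 mm high, as high as the cartridge is thick.
- nest_home (a point): The point on the nest floor where the cartridge's origin lies when the cartridge is fully home (nose on the end stop); same axes as clamp_station, z up.
- end_stop: Brass end stop, 28 mm wide and 10 mm high, closing the far end of the channel; origin at the middle of its face, on the nest floor, 38 mm along +x from nest_home. The cartridge's nose rests on it when home. A few newtons are right; 15 N are too much for the glass.
- bridge_top (a point): Middle of the top of the aluminium bridge bar across the channel, 18 mm along +x from nest_home and 28 mm above the nest floor. The bar is 22 (x) x 68 (y) x 10 mm; its underside is 18 mm above the floor. The thumbscrew goes down through it.
- thumbscrew: Steel thumbscrew upright in the bridge, axis through bridge_top: knurled round head 24 mm wide, 16 mm tall; rubber foot 22 mm wide below the bar. Origin: on the axis, at the head's underside, 33 to 34 mm above the nest floor at the start. Clockwise from above drives it down 8 mm a turn, the head with it, and it stays where it is left. It drags evenly with 0.1 N m; a grip of 20 to 30 N holds it.
- screw_head (a point): Middle of the knurled head. The foot starts 1.5 to 4.3 mm above a loaded cartridge; a hidden nut sets it 23.7 to 25.7 mm below the head's underside, so contact must be felt: it comes after 1.2 to 3.4 rad. Then torque climbs 0.1 to 0.2 N m and clamping force about 50 N per rad. Snug is 0.4 to 0.8 rad past first touch (12 to 40 N, 0.04 to 0.12 N m over the drag); 45 N cracks the glass.
- bottle_a: White reagent bottle with a blue cap, 54 mm in diameter, 120 mm tall, standing to the right of the station; origin under its centre. Leave alone.
- bottle_b: Small clear jar with a blue cap, 48 mm in diameter, 90 mm tall; origin under its centre. Leave alone.
- mouse: Black computer mouse, 100 x 58 x 32 mm. Leave alone.
- usb_stick: Black USB stick, 54 x 18 x 8 mm. Leave alone.
- hex_driver: Screwdriver with a red handle, 150 mm long, lying on the bench. Leave alone.

How it is judged:
On the way, in this order (a step that is already met when the one before it is completed fails the run):
1. the blue cartridge is home in the nest, nose on the end stop (horizontal distance between blue_chip and nest_home below 0.0025 m and z of blue_chip in the frame of nest_home below 0.002 m and angle between the x axis of blue_chip and the x axis of nest_home, either way round below 0.06 rad), for 0.2 s.
2. the thumbscrew's foot presses on the cartridge with over 10 N (contact force between thumbscrew and blue_chip above 10 N), for 0.2 s.
At the end, for the whole second after the job is handed in: the blue cartridge lies flat and straight in the nest within 2.5 mm of home, the thumbscrew's foot holds it down with more than 10 N, and the screw and cartridge are at rest and released (all of step 1 and z of blue_chip in the frame of nest_home above -0.002 m and contact force between thumbscrew and blue_chip above 10 N and linear speed of blue_chip below 0.01 m/s and angular speed of thumbscrew below 0.05 rad/s); the robot touches nothing.
It fails at once if the thumbscrew is overtightened: more than 45 N on the cartridge (contact force between thumbscrew and blue_chip above 45 N).
It fails at once if the cartridge is rammed into the end stop with more than 15 N (contact force between blue_chip and end_stop above 15 N).
It fails at once if the orange cartridge or another bystander is moved by more than 20 mm (distance of any of orange_chip, bottle_a, bottle_b, mouse, usb_stick, hex_driver from where it was at the start of the episode above 0.02 m).
It also fails if it takes over 72 s, if anything falls off the work surface, if the arm or the gripper's body presses on something with over 40 N, if the wrist force passes 120 N, or if a joint passes its speed limit or range.

## Working session

There is one attempt and no reset: what is moved stays moved. The work goes in short steps, each a Python script; the robot and the scene stay as the last script left them, time stands still between calls to the robot, and variables do not carry over. Pictures are saved under pics/ and viewed, at most 10 in all, crops included, and the job is handed in when it is done.

```bash
ls; mkdir -p pics; python3 - <<'E'
from workcell import env,vision,recognise,pinpoint
import cv2,numpy as np
print(env.tcp_to_grasp, env.state())
for c in ["top","scene"]:
    im=vision.grab_frame(c); cv2.imwrite(f"pics/{c}0.png",im[:,:,::-1])
    print(c,{k:np.round(v,4).tolist() for k,v in vision.camera_info(c).items()})
    for n in ["blue_tab","blue_chip","orange_chip","nest_home","nest_mouth","bridge_top","screw_head","clamp_station","end_stop"]:
        print(n,[(np.round(d["pixel"],1).tolist(),round(d["score"],2)) for d in pinpoint(c,n)[:3]])
print(env.state()["t"])
E
```

```text
pics
0.0188 {'t': 0.0, 'joint_positions': array([ 1.19942104e+00,  3.51220316e-01,  1.65240731e+00,  7.34377525e-06,
        1.13907809e+00, -8.45789160e-02]), 'qvel': array([-0.00022087,  0.00067226, -0.0002541 ,  0.00126687, -0.00019588,
        0.00024829]), 'effort': array([-9.21407227e-04, -4.97300792e+01, -2.85278678e+01,  6.99073775e-02,
        2.53433321e-02, -1.29384812e-04]), 'eef_pos': array([0.15542679, 0.52723748, 0.21811652]), 'eef_rot': array([-4.48924178e-01, -3.10909106e+00,  1.70065881e-03]), 'contact_force': array([ 0.066106  , -0.05884557,  0.08902184]), 'wrist_torque': array([-0.03478061, -0.02072564,  0.04571636]), 'gripper_force': 0.0, 'gripper_width': 1.0010650477543035}
top {'fx': 487.9437, 'fy': 487.9437, 'cx': 313.4371, 'cy': 238.9095, 'R': [[-0.009, -0.9999, -0.007], [-0.994, 0.0097, -0.1092], [0.1093, 0.006, -0.994]], 't': [0.0267, 0.5618, 1.1393]}
blue_tab [([254.2, 280.7], 0.73), ([354.5, 196.5], 0.41)]
blue_chip [([256.3, 270.9], 0.74), ([473.4, 316.7], 0.27)]
orange_chip [([200.5, 254.4], 0.91)]
nest_home [([357.1, 208.2], 0.81)]
nest_mouth [([351.7, 225.2], 0.95)]
bridge_top [([353.1, 197.3], 0.61), ([359.0, 198.9], 0.57)]
screw_head [([354.2, 196.6], 0.58)]
clamp_station [([354.3, 209.7], 0.7)]
end_stop [([354.7, 193.5], 0.39)]
scene {'fx': 603.6196, 'fy': 603.6196, 'cx': 321.995, 'cy': 238.3158, 'R': [[-0.6678, 0.7441, 0.022], [0.4393, 0.4177, -0.7953], [-0.601, -0.5214, -0.6058]], 't': [0.3263, -0.1809, 1.5787]}
blue_tab [([390.8, 275.0], 0.91)]
blue_chip [([377.2, 291.5], 0.66)]
orange_chip [([190.6, 189.1], 0.65), ([429.3, 336.6], 0.57), ([262.9, 251.9], 0.52)]
nest_home [([244.7, 258.3], 0.63), ([235.5, 246.5], 0.36)]
nest_mouth [([262.2, 249.2], 0.77), ([487.2, 391.4], 0.46)]
bridge_top [([237.1, 252.7], 0.55)]
screw_head [([234.9, 246.0], 0.71), ([293.8, 347.6], 0.43)]
clamp_station [([242.7, 271.8], 0.61), ([363.5, 388.3], 0.48)]
end_stop [([230.6, 268.0], 0.67)]
1.0
```

View pics/top0.png

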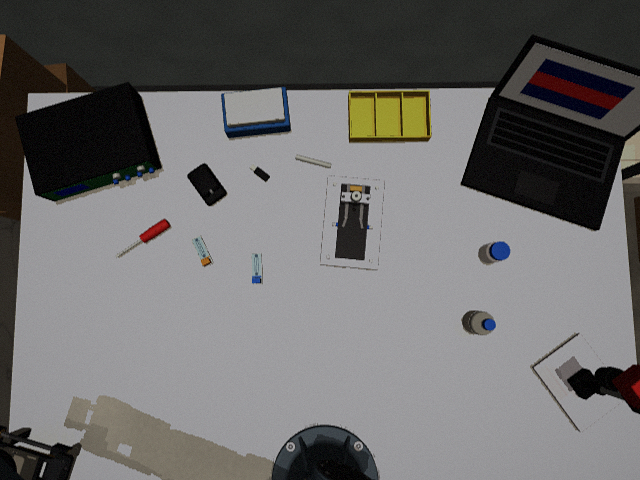

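```bash
cat > h.py <<'E'
from workcell import env,vision,recognise,pinpoint,gripper_to,solver,job_done
import cv2,numpy as np
from scipy.spatial.transform import Rotation as Ro
def ray(c,px,ci=None):
    ci=ci or vision.camera_info(c); R=np.array(ci["R"]);t=np.array(ci["t"])
    u=(px[0]-ci["cx"])/ci["fx"];v=(px[1]-ci["cy"])/ci["fy"]
    if c=="wrist":
        r=np.hypot(u,v); s=np.sin(r)/max(r,1e-9); d=np.array([u*s,v*s,np.cos(r)])
    else: d=np.array([u,v,1.])
    return -R.T@t, R.T@d
def at_z(c,px,z,ci=None):
    o,d=ray(c,px,ci); return o+d*(z-o[2])/d[2]
def down(yaw):  # tool z down, tool y (closing line) at angle yaw in world
    y=np.array([np.cos(yaw),np.sin(yaw),0]);z=np.array([0,0,-1.]);x=np.cross(y,z)
    return Ro.from_matrix(np.c_[x,y,z]).as_rotvec()
def wrist(name):
    ci=vision.camera_info("wrist"); im=vision.grab_frame("wrist"); cv2.imwrite(f"pics/{name}.png",im[:,:,::-1]); return ci
E
python3 - <<'E'
from h import *
for n,c,p,z in [("tab","top",(254.2,280.7),.015),("tab","scene",(390.8,275),.015),("chip","top",(256.3,270.9),0),("chip","scene",(377.2,291.5),0),
 ("mouth","top",(351.7,225.2),.032),("mouth","scene",(262.2,249.2),.032),("home","top",(357.1,208.2),.032),("home","scene",(244.7,258.3),.032),
 ("bridge","top",(353.1,197.3),.06),("bridge","scene",(237.1,252.7),.06),("screw","top",(354.2,196.6),.0735),("screw","scene",(234.9,246),.0735)]:
    print(n,c,at_z(c,p,z).round(4))
E
```

```text
tab top [0.4638 0.1652 0.015 ]
tab scene [0.4572 0.1572 0.015 ]
chip top [0.4881 0.1621 0.    ]
chip scene [0.5011 0.1581 0.    ]
mouth top [ 0.5941 -0.0708  0.032 ]
mouth scene [ 0.5913 -0.0742  0.032 ]
home top [ 0.6354 -0.0845  0.032 ]
home scene [ 0.636  -0.0783  0.032 ]
bridge top [ 0.6567 -0.0732  0.06  ]
bridge scene [ 0.6565 -0.0754  0.06  ]
screw top [ 0.6556 -0.0747  0.0735]
screw scene [ 0.6562 -0.081   0.0735]
```

The top view shows the blue cartridge at (257,268) with its tab at (257,280), the orange one at (202,250), and the station at (352,222) with its screw at (354,196). Next I'll take closer looks with the wrist camera.

```bash
python3 - <<'E'
from h import *
def look(name,pos,yaw,pts):
    env.movep(pos,down(yaw)); env.pause(.2); ci=wrist(name)
    print(name,env.state()["eef_pos"].round(4),"cam",(-np.array(ci["R"]).T@ci["t"]).round(3))
    for n,z in pts:
        for d in pinpoint("wrist",n)[:2]: print(n,np.round(d["pixel"],1),round(d["score"],2),at_z("wrist",d["pixel"],z,ci).round(4))
look("w_chip",[.44,.162,.17],np.pi/2,[("blue_tab",.015),("blue_chip",0)])
S=[("nest_home",.032),("nest_mouth",.032),("bridge_top",.06),("screw_head",.0735),("end_stop",.032),("thumbscrew",.0655),("clamp_station",0)]
look("w_st1",[.57,-.075,.22],np.pi/2,S)
look("w_st2",[.62,-.075,.22],np.pi/2,S)
print(env.state()["t"])
E
```

```text
w_chip [0.4399 0.1624 0.17  ] cam [0.376 0.163 0.336]
blue_tab [312.7 247.1] 0.6 [0.4642 0.1625 0.015 ]
blue_chip [311.9 273.5] 0.66 [0.4945 0.1618 0.    ]
w_st1 [ 0.5699 -0.0741  0.22  ] cam [ 0.506 -0.074  0.386]
nest_mouth [315.2 235.5] 0.95 [ 0.5913 -0.0714  0.032 ]
bridge_top [307.8 308.8] 0.85 [ 0.6569 -0.0784  0.06  ]
screw_head [305. 316.] 0.97 [ 0.658  -0.0809  0.0735]
thumbscrew [305.8 313.2] 0.56 [ 0.659  -0.0803  0.0655]
clamp_station [307.  273.7] 0.74 [ 0.6422 -0.0801  0.    ]
clamp_station [595.9 189.9] 0.38 [0.5375 0.2929 0.    ]
w_st2 [ 0.6194 -0.075   0.2202] cam [ 0.555 -0.075  0.386]
nest_home [310.8 235.4] 0.63 [ 0.6407 -0.0769  0.032 ]
nest_mouth [316.7 184.9] 0.94 [ 0.5912 -0.0712  0.032 ]
bridge_top [309.1 261.8] 0.73 [ 0.6589 -0.0783  0.06  ]
screw_head [305.8 263.1] 0.9 [ 0.6558 -0.0811  0.0735]
end_stop [304.5 270. ] 0.61 [ 0.6765 -0.0833  0.032 ]
thumbscrew [308.6 262.7] 0.72 [ 0.658  -0.0787  0.0655]
clamp_station [308.7 229.1] 0.62 [ 0.6416 -0.0794  0.    ]
5.6333
```

View pics/w_chip.png

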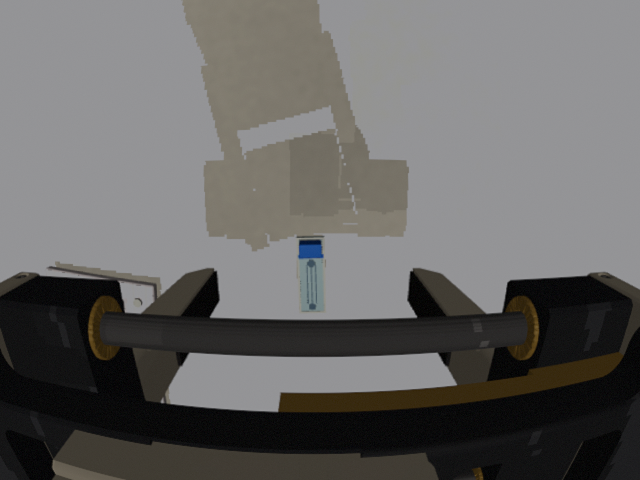

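View pics/w_st1.png

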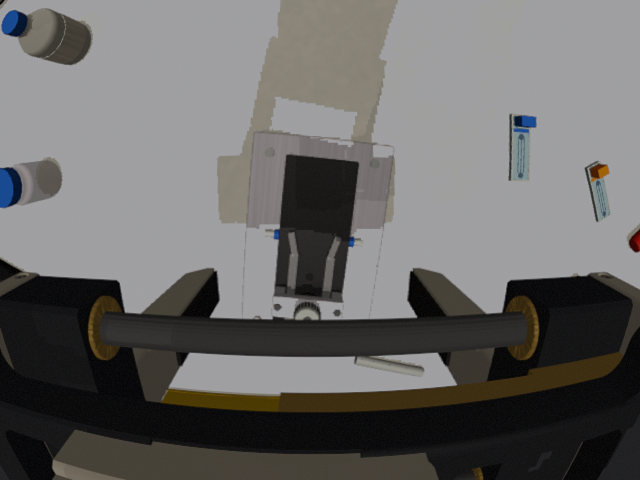

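The wrist pictures show the blue cartridge nearly aligned with world x: nose at (312,311), tail at (311,237). The station's block has near corners at (288,155) and (357,161), with the bridge at about (308,300), so its yaw is about -0.09. I'll enlarge a crop to get a precise fit.

```bash
python3 - <<'E'
import cv2,numpy as np
a=cv2.imread("pics/w_st1.png")[140:325,240:400]; b=cv2.imread("pics/w_chip.png")[225:325,270:350]
a=cv2.convertScaleAbs(cv2.resize(a,None,fx=3.2,fy=3.2,interpolation=cv2.INTER_CUBIC),alpha=1.5,beta=20)
b=cv2.resize(b,None,fx=3.5,fy=3.5,interpolation=cv2.INTER_CUBIC)
o=np.zeros((592,800,3),np.uint8);o[:,:512]=a;o[:350,515:795]=b
cv2.imwrite("pics/crop1.png",o)
E
```

```text
(no output)
```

View pics/crop1.png

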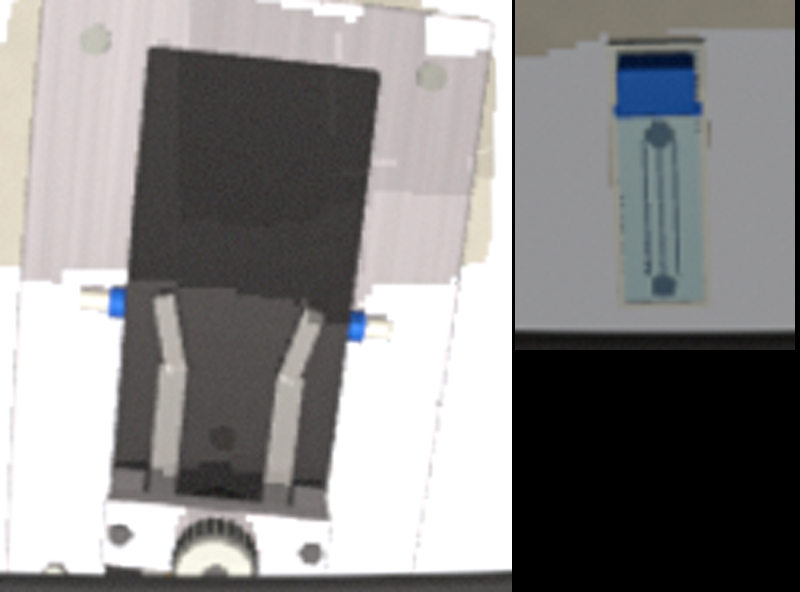

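```bash
python3 - <<'E'
from h import *
from scipy.optimize import least_squares
ci0=vision.camera_info("wrist") # intrinsics
R=np.array(ci0["R"]); q=env.state()
C=-R.T@ci0["t"]; off=C-q["eef_pos"]
def mk(eef): # same down attitude
    c=np.array(eef)+off; d=dict(ci0); d["t"]=-R@c; return d
ci=mk([.5699,-.0741,.22])
obs=[((150,47),(-125,-35,32)),((379,71),(-125,35,32)),((186,366),(-28,-14,38)),((279,377),(-28,14,38)),((108,500),(7,-34,60)),((328,518),(7,34,60))]
W=[];M=[]
for p,m in obs:
    w=at_z("wrist",(240+(p[0]+.5)/3.2-.5,140+(p[1]+.5)/3.2-.5),m[2]/1e3,ci); W.append(w[:2]);M.append(np.array(m[:2])/1e3)
W=np.array(W);M=np.array(M)
f=lambda v:(M@np.array([[np.cos(v[2]),np.sin(v[2])],[-np.sin(v[2]),np.cos(v[2])]])+v[:2]-W).ravel()
s=least_squares(f,[.64,-.077,-.09]); print("home,yaw",s.x.round(4)); print((s.fun.reshape(-1,2)*1e3).round(1))
c,sn=np.cos(s.x[2]),np.sin(s.x[2])
for n,x in(("mouth",-.051),("bridge",.018)): print(n,(s.x[:2]+x*np.array([c,sn])).round(4))
ci=mk([.4399,.1624,.17])
for n,p,z in [("noseL",(622,303),.006),("noseR",(705,303),.006),("tailL",(609,41),.0),("tailR",(705,38),0.),("tabtopL",(617,54),.024),("tabtopR",(693,54),.024),("tabfrL",(614,115),.006),("tabfrR",(702,115),.006)]:
    print(n,at_z("wrist",(270+(p[0]-515+.5)/3.5-.5,225+(p[1]+.5)/3.5-.5),z,ci).round(4))
E
```

```text
home,yaw [ 0.6394 -0.0777 -0.1029]
[[-1.  -0.8]
 [-0.8  0.9]
 [ 1.5 -0.1]
 [ 0.9 -0.6]
 [-0.9 -0.8]
 [ 0.3  1.4]]
mouth [ 0.5887 -0.0725]
bridge [ 0.6573 -0.0796]
noseL [0.5316 0.1502 0.006 ]
noseR [0.5316 0.1733 0.006 ]
tailL [0.4579 0.1473 0.    ]
tailR [0.4571 0.1728 0.    ]
tabtopL [0.4554 0.1504 0.024 ]
tabtopR [0.4554 0.1692 0.024 ]
tabfrL [0.4767 0.1487 0.006 ]
tabfrR [0.4767 0.172  0.006 ]
```

```bash
python3 - <<'E'
from h import *
h=np.array([.6394,-.0777]);yaw=-.1029;u=np.array([np.cos(yaw),np.sin(yaw)])
t=np.array([.4643,.1615])
env.movep([*t,.08],down(np.pi/2)); env.move_straight([*t,.0095],v=.1)
gripper_to(0,20); s=env.state(); print("grip",s["gripper_width"],s["gripper_force"],s["eef_pos"].round(4),s["contact_force"].round(2))
env.move_straight([*t,.10],v=.15); s=env.state(); print("lift",s["gripper_width"],s["gripper_force"],s["contact_force"].round(2))
p=h+u*(-.092-.030)
env.movep([*p,.10],down(np.pi/2+yaw)); env.move_straight([*p,.052],v=.1); env.pause(.2)
ci=wrist("w_pl")
for n,z in [("blue_tab",.060),("blue_chip",.042),("nest_mouth",.032),("bridge_top",.06)]:
    for d in pinpoint("wrist",n)[:1]: print(n,np.round(d["pixel"],1),round(d["score"],2),at_z("wrist",d["pixel"],z,ci).round(4))
s=env.state();print(s["eef_pos"].round(4),s["joint_positions"].round(3),s["t"])
im=cv2.imread("pics/w_pl.png")[130:330,220:420]
cv2.imwrite("pics/w_pl_c.png",cv2.convertScaleAbs(cv2.resize(im,(600,600),interpolation=cv2.INTER_CUBIC),alpha=1.4,beta=15))
E
```

```text
grip 0.21614725004668525 19.999860227108 [0.4642 0.1615 0.0095] [-0.25  0.11 -0.69]
lift 0.21176679576530807 19.999845027923584 [-0.53 -0.77 -1.07]
blue_tab [316.8 291.9] 0.87 [ 0.5195 -0.0631  0.06  ]
blue_chip [314.3 330.6] 0.87 [ 0.5491 -0.0672  0.042 ]
[ 0.5181 -0.0652  0.0522] [-0.214  0.539  1.849 -0.     0.753 -1.682] 11.575
```

View pics/w_pl_c.png

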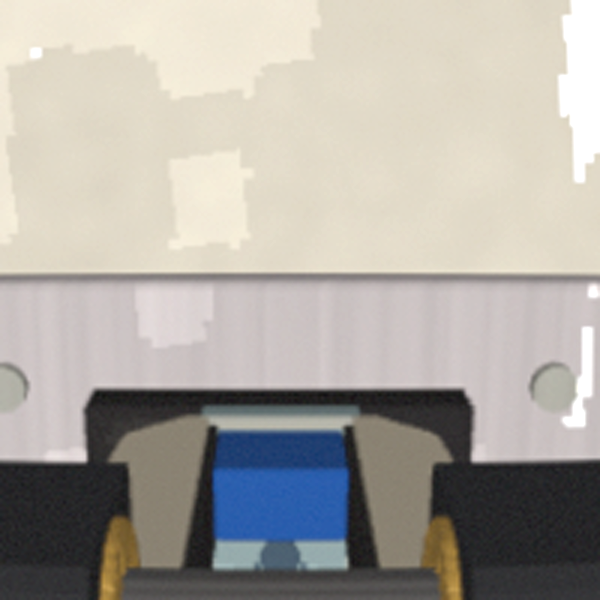

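The crop shows the tab, tail and block edge all centred at columns 280±1, with the block edge horizontal. The cartridge is lined up, so I'll lower it and slide it in.

```bash
python3 - <<'E'
from h import *
h=np.array([.6394,-.0777]);yaw=-.1029;u=np.array([np.cos(yaw),np.sin(yaw)])
def rep(n):
    s=env.state(); e=s["eef_pos"]; d=e[:2]-h; print(n,"along",round(d@u*1e3+30,1),"lat",round(float(u[0]*d[1]-u[1]*d[0])*1e3,1),"z",e[2].round(4),"F",s["contact_force"].round(2),"w",round(s["gripper_width"],3),round(s["t"],2))
p=h+u*(-.122); r=env.move_straight([*p,.0395],v=.02,threshold=3); env.pause(.2); rep(f"down {r}")
z=env.state()["eef_pos"][2]
gripper_to(0,10)
hit=False
for x in (-.075,-.060,-.045,-.030,-.015,-.007):
    hit=env.move_straight([*(h+u*(x-.030)),z],v=.03,threshold=6); rep(f"{x} {hit}")
    if hit: break
E
```

```text
down True along -92.1 lat -0.0 z 0.0413 F [ 1.78 -1.32  2.86] w 0.211 12.3
-0.075 True along -92.2 lat 0.0 z 0.0413 F [-0.92  0.2   5.03] w 0.214 12.72
```

```bash
python3 - <<'E'
from h import *
h=np.array([.6394,-.0777]);yaw=-.1029;u=np.array([np.cos(yaw),np.sin(yaw)])
def rep(n):
    s=env.state(); e=s["eef_pos"]; d=e[:2]-h; f=s["contact_force"];print(n,"along",round(d@u*1e3+30,1),"lat",round(float(u[0]*d[1]-u[1]*d[0])*1e3,1),"z",e[2].round(4),"Fal",round(f[:2]@u,2),"Flat",round(u[0]*f[1]-u[1]*f[0],2),"Fz",f[2].round(2),"w",round(s["gripper_width"],3),round(s["t"],2))
z=.0413
env.move_straight([*(h+u*(-.122)),z],v=.02); env.pause(.2); rep("relief")
for x in (-.075,-.060,-.045,-.030,-.015,-.007):
    hit=env.move_straight([*(h+u*(x-.030)),z],v=.03,threshold=8); rep(f"{x} {hit}")
    if hit: break
E
```

```text
relief along -92.2 lat 0.0 z 0.0413 Fal -1.3 Flat -0.55 Fz 4.98 w 0.212 13.18
-0.075 True along -91.7 lat 0.1 z 0.0413 Fal -1.08 Flat 0.18 Fz 4.17 w 0.214 13.4
```

```bash
python3 - <<'E'
from h import *
h=np.array([.6394,-.0777]);yaw=-.1029;u=np.array([np.cos(yaw),np.sin(yaw)])
def rep(n):
    s=env.state(); e=s["eef_pos"]; d=e[:2]-h; f=s["contact_force"];print(n,"along",round(d@u*1e3+30,1),"lat",round(float(u[0]*d[1]-u[1]*d[0])*1e3,1),"z",e[2].round(4),"Fal",round(f[:2]@u,2),"Flat",round(u[0]*f[1]-u[1]*f[0],2),"Fz",f[2].round(2),"w",round(s["gripper_width"],3),round(s["t"],2))
z=.0417
env.move_straight([*(h+u*(-.122)),z],v=.02); env.pause(.2); rep("relief")
for x in (-.0905,-.0885,-.085,-.080,-.075):
    hit=env.move_straight([*(h+u*(x-.030)),z],v=.02); rep(f"{x}")
E
```

```text
relief along -92.3 lat 0.0 z 0.0415 Fal -0.67 Flat -0.45 Fz -0.77 w 0.216 13.85
-0.0905 along -90.4 lat -0.0 z 0.0416 Fal 0.04 Flat 0.72 Fz -0.92 w 0.213 14.1
-0.0885 along -88.4 lat -0.0 z 0.0417 Fal 0.26 Flat 0.15 Fz -1.73 w 0.216 14.35
-0.085 along -84.9 lat -0.0 z 0.0417 Fal 0.32 Flat 0.7 Fz -1.93 w 0.218 14.68
-0.08 along -79.9 lat 0.0 z 0.0417 Fal 0.14 Flat 0.38 Fz -0.93 w 0.213 15.07
-0.075 along -74.9 lat -0.0 z 0.0417 Fal -0.47 Flat -0.16 Fz -1.33 w 0.213 15.47
```

```bash
python3 - <<'E'
from h import *
h=np.array([.6394,-.0777]);yaw=-.1029;u=np.array([np.cos(yaw),np.sin(yaw)])
def rep(n):
    s=env.state(); e=s["eef_pos"]; d=e[:2]-h; f=s["contact_force"];print(n,"along",round(d@u*1e3+30,1),"lat",round(float(u[0]*d[1]-u[1]*d[0])*1e3,1),"z",e[2].round(4),"Fal",round(f[:2]@u,2),"Flat",round(u[0]*f[1]-u[1]*f[0],2),"Fz",f[2].round(2),"w",round(s["gripper_width"],3),round(s["t"],2)); return abs(f[:2]@u)>6 or abs(f[:2]@[-u[1],u[0]])>8
z=.0416
for x in (-.065,-.055,-.045,-.035,-.025,-.018,-.012,-.008,-.005):
    hit=env.move_straight([*(h+u*(x-.030)),z],v=.03,threshold=10)
    if rep(f"{x} {hit}") or hit: break
E
```

```text
-0.065 False along -65.0 lat -0.0 z 0.0415 Fal -0.33 Flat -0.03 Fz -0.91 w 0.214 15.96
-0.055 False along -55.0 lat 0.0 z 0.0415 Fal 0.39 Flat -0.48 Fz -1.31 w 0.218 16.44
-0.045 False along -45.0 lat -0.0 z 0.0415 Fal 0.12 Flat 0.42 Fz -1.22 w 0.215 16.93
-0.035 False along -35.0 lat 0.0 z 0.0415 Fal -0.05 Flat -1.13 Fz -1.26 w 0.214 17.41
-0.025 False along -25.0 lat 0.0 z 0.0415 Fal 0.26 Flat -0.4 Fz -1.21 w 0.211 17.89
-0.018 False along -17.9 lat 0.0 z 0.0415 Fal -0.23 Flat -0.32 Fz -1.44 w 0.21 18.27
-0.012 False along -11.9 lat -0.0 z 0.0416 Fal 0.62 Flat 1.11 Fz -1.96 w 0.21 18.62
-0.008 False along -7.9 lat -0.0 z 0.0416 Fal 0.25 Flat 0.39 Fz -1.1 w 0.217 18.91
-0.005 False along -4.9 lat 0.0 z 0.0416 Fal -0.16 Flat -0.3 Fz -0.74 w 0.212 19.16
```

```bash
python3 - <<'E'
from h import *
h=np.array([.6394,-.0777]);yaw=-.1029;u=np.array([np.cos(yaw),np.sin(yaw)])
z=.0416; gripper_to(0,12)
for x in np.arange(-.0045,.006,.0004):
    hit=env.move_straight([*(h+u*(x-.030)),z],v=.008,threshold=5)
    F=[]
    for _ in range(4): env.pause(.015); F.append(env.state()["contact_force"])
    F=np.mean(F,0); fa=F[:2]@u
    e=env.state()["eef_pos"]; print(round(x*1e3,1),hit,round(((e[:2]-h)@u+.03)*1e3,2),round(fa,2),round(F[:2]@[-u[1],u[0]],2),F[2].round(2))
    if hit or fa<-2.5: break
env.pause(.1);s=env.state();print(s["t"],s["contact_force"].round(2))
ci=wrist("w_home")
for n,z in [("blue_tab",.047),("blue_chip",.032),("nest_mouth",.032)]:
    for d in pinpoint("wrist",n)[:1]: print(n,np.round(d["pixel"],1),round(d["score"],2),at_z("wrist",d["pixel"],z,ci).round(4))
E
```

```text
-4.5 False -4.52 0.19 0.08 -1.33
-4.1 False -4.09 -0.07 0.03 -1.0
-3.7 False -3.71 -0.41 0.11 -0.83
-3.3 False -3.29 0.17 -0.36 -1.4
-2.9 False -2.9 0.52 -0.22 -1.27
-2.5 False -2.49 0.19 0.18 -0.56
-2.1 False -2.1 0.1 0.51 -1.44
-1.7 False -1.69 0.27 0.65 -1.36
-1.3 False -1.29 0.15 -0.17 -1.42
-0.9 False -0.91 0.03 -0.16 -0.85
-0.5 False -0.59 -0.72 -0.64 -0.7
-0.1 False -0.52 -4.05 -0.7 0.39
23.275 [-4.38 -0.61  1.58]
blue_tab [314.1 291.1] 0.59 [ 0.6104 -0.0737  0.047 ]
blue_chip [315.5 332.7] 0.67 [ 0.6403 -0.076   0.032 ]
nest_mouth [313.6 240.6] 0.82 [ 0.5901 -0.0718  0.032 ]
```

The nose met the stop gently at about 4 N, right where expected. I'll release, retreat, check the cartridge, and go to the screw.

```bash
python3 - <<'E'
from h import *
h=np.array([.6394,-.0777]);yaw=-.1029;u=np.array([np.cos(yaw),np.sin(yaw)]);h=h-.0005*u
gripper_to(.5); e=env.state()["eef_pos"]
env.move_straight([e[0],e[1],.12],v=.2)
b=e[:2]-u*.06
env.movep([*b,.18],down(np.pi/2+yaw)); env.pause(.2)
ci=wrist("w_chk"); print(env.state()["t"])
for n,z in [("blue_tab",.047),("blue_chip",.032),("nest_mouth",.032),("screw_head",.0735),("bridge_top",.06),("thumbscrew",.0655)]:
    for d in pinpoint("wrist",n)[:1]:
        w=at_z("wrist",d["pixel"],z,ci)[:2]-h; print(n,np.round(d["pixel"],1),round(d["score"],2),"along",round(w@u*1e3,1),"lat",round(w@[-u[1],u[0]]*1e3,1))
im=cv2.imread("pics/w_chk.png")[170:330,210:410]
cv2.imwrite("pics/w_chk_c.png",cv2.convertScaleAbs(cv2.resize(im,(750,600),interpolation=cv2.INTER_CUBIC),alpha=1.4,beta=15))
E
```

```text
25.35
blue_tab [313.2 294.5] 0.81 along -29.7 lat 0.7
blue_chip [316.8 317.9] 0.61 along 0.2 lat 4.0
nest_mouth [314.8 269.1] 0.89 along -47.8 lat 2.1
screw_head [312.2 360.4] 0.97 along 20.7 lat -0.2
bridge_top [315.5 350.3] 0.82 along 18.7 lat 2.7
thumbscrew [313.8 352.3] 0.87 along 17.4 lat 1.2
```

View pics/w_chk_c.png

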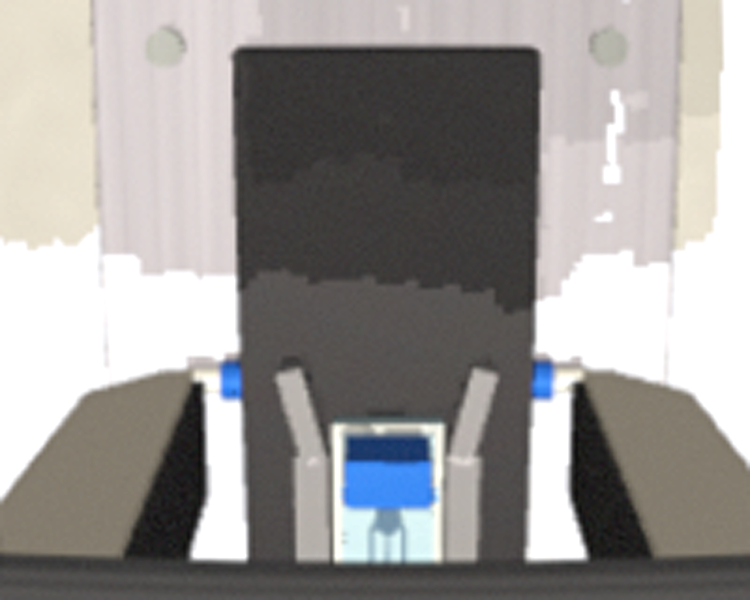

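The cartridge sits straight between the rails, with its tail at (388,425), about 10 mm before the rail bends at row 460. That matches home. Next is the screw.

```bash
python3 - <<'E'
from h import *
h=np.array([.6394,-.0777]);yaw=-.1029;u=np.array([np.cos(yaw),np.sin(yaw)]);a=h+.0175*u
Y0=2.60
env.movep([*a,.13],down(Y0)); print(env.state()["joint_positions"].round(3))
assert env.state()["joint_positions"][5]<-2.4
print("hit",env.move_straight([*a,.068],v=.08,threshold=12)); s=env.state();print(s["eef_pos"].round(4))
T0=[];
for _ in range(6): env.pause(.02); T0.append(np.r_[env.state()["wrist_torque"],env.state()["effort"][5]])
print("T before grip",np.mean(T0,0).round(4),np.std(T0,0).round(4))
gripper_to(0,25); s=env.state(); print("grip",s["gripper_width"]*93,s["gripper_force"],s["contact_force"].round(2),s["wrist_torque"].round(3),s["t"])
E
```

```text
[-0.191  0.643  1.416 -0.     1.083 -2.789]
hit False
[ 0.6571 -0.0796  0.0685]
T before grip [0.0858 0.0551 0.0114 0.0003] [0.0237 0.035  0.0153 0.0001]
grip 23.32034418526032 25.000309646129608 [-0.59  1.19  1.34] [0.187 0.191 0.045] 28.2167
```

```bash
cat > turn.py <<'E'
from h import *
import json,os
h=np.array([.6394,-.0777]);yaw=-.1029;u=np.array([np.cos(yaw),np.sin(yaw)]);a=h+.0175*u
Y0=2.60;Z0=.068
def turn(th):
    q=solver.inverse_kinematics([*a,Z0-.008*th/(2*np.pi)],down(Y0-th)); env.move_j(q)
    A=[]
    for _ in range(5):
        s=env.state(); A.append([s["wrist_torque"][2],s["effort"][5],s["joint_positions"][0]-s["joint_positions"][5]]); env.pause(.01)
    A=np.mean(A,0); s=env.state()
    r=[th,Y0-A[2],A[0],A[1]]; print(np.round(r,4),"F",s["contact_force"].round(1),round(s["t"],2)); open("log.txt","a").write(json.dumps(r)+"\n"); return r
E
python3 - <<'E'
from turn import *
for th in (.1,.2,.3,.4,.6,.8,1.0,1.1): turn(th)
E
```

```text
[ 0.1     0.0973 -0.1161  0.3097] F [-0.9 -0.6  1.7] 28.51
[ 0.2     0.1957 -0.0922  0.2876] F [-1.5  0.1  2.3] 28.8
[ 0.3     0.2952 -0.103   0.2817] F [-1.4  0.6  2.3] 29.09
[ 0.4     0.395  -0.0879  0.2796] F [-0.9  0.   2.9] 29.38
[ 0.6     0.5936 -0.1076  0.3359] F [-0.8 -0.3  3.5] 29.73
[ 0.8     0.793  -0.1286  0.3246] F [-0.3 -1.5  5.4] 30.08
[ 1.      0.9928 -0.1277  0.3212] F [-0.2 -0.8  4.5] 30.43
[ 1.1     1.0941 -0.0947  0.2704] F [-0.4 -2.4  3.4] 30.73
```

```bash
python3 - <<'E'
from turn import *
e=[];w=[]
for th in np.arange(1.2,4.3,.1):
    r=turn(th); e.append(r[3]); w.append(-r[2])
    if len(e)>2 and (e[-1]-np.median(e[:max(2,len(e)-4)])>.035 or np.mean(w[-2:])-.105>.04): break
E
```

```text
[ 1.2     1.1947 -0.0861  0.2759] F [ 0.2 -2.4  4.4] 31.02
[ 1.3     1.2949 -0.0869  0.2774] F [ 0.3 -2.9  4.2] 31.31
[ 1.4     1.395  -0.0831  0.2777] F [ 0.1 -4.   4.7] 31.6
[ 1.5     1.495  -0.1025  0.2776] F [-0.4 -5.5  4.9] 31.89
[ 1.6     1.5964 -0.0957  0.1706] F [-0.  -4.5  4.6] 32.18
[ 1.7     1.6964 -0.0813  0.1703] F [-0.4 -4.8  5. ] 32.48
[ 1.8     1.7965 -0.0698  0.1702] F [-0.  -6.1  5.5] 32.77
[ 1.9     1.8965 -0.089   0.17  ] F [-0.3 -5.8  4.5] 33.06
[ 2.      1.9965 -0.0969  0.1698] F [ 0.3 -5.9  4.3] 33.35
[ 2.1     2.0965 -0.0979  0.1697] F [ 0.6 -6.2  4.6] 33.64
[ 2.2     2.1965 -0.0771  0.1695] F [-0.9 -5.2  6.3] 33.93
[ 2.3     2.2965 -0.1064  0.1695] F [-0.9 -6.1  5.5] 34.23
[ 2.4     2.3965 -0.0893  0.1693] F [-0.3 -5.6  5.9] 34.52
[ 2.5     2.4966 -0.1007  0.1692] F [-0.1 -5.1  5.4] 34.81
[ 2.6     2.5965 -0.0898  0.1689] F [-1.1 -6.2  5.6] 35.1
[ 2.7     2.6965 -0.0773  0.1742] F [-0.9 -5.4  5.6] 35.39
[ 2.8     2.7965 -0.0527  0.1892] F [-0.9 -6.7  5.8] 35.68
[ 2.9     2.8965 -0.0677  0.2018] F [-1.4 -5.2  6.4] 35.98
[ 3.      2.9965 -0.0172  0.207 ] F [-2.  -5.8  7. ] 36.27
```

```bash
python3 - <<'E'
from turn import *
for th in (3.1,3.2):
    turn(th)
    A=[]
    for _ in range(20):
        env.pause(.01); s=env.state(); A.append([s["wrist_torque"][2],s["effort"][5]])
    print(np.mean(A,0).round(4))
    if np.mean(A,0)[0]>.04: break
E
```

```text
[ 3.1     3.0965 -0.0379  0.2057] F [-2.3 -5.4  6.5] 36.56
[-0.039  -0.0278]
[ 3.2     3.1965 -0.0493  0.1884] F [-1.9 -5.   6.7] 37.02
[-0.0596 -0.0444]
```

The at-rest torque depends on how each step settles. I'll back off and redo the approach with slow lines, sampling right at the end of each one.

```bash
cat >> turn.py <<'E'
def slow(th,T,n=6):
    c=env.state()["eef_pos"]; tgt=np.array([*a,Z0-.008*th/(2*np.pi)])
    d=max(np.linalg.norm(tgt-c),1e-5)
    env.move_straight(tgt,down(Y0-th),v=d/T)
    A=[]
    for i in range(n):
        s=env.state(); A.append([s["wrist_torque"][2],s["effort"][5]])
        if i<n-1: env.pause(.004)
    A=np.array(A); s=env.state()
    print(round(th,2),round(Y0-(s["joint_positions"][0]-s["joint_positions"][5]),3),"first",A[0].round(3),"mean",A.mean(0).round(3),"F",s["contact_force"].round(1),"Txy",s["wrist_torque"][:2].round(2),round(s["t"],2)); return A
E
python3 - <<'E'
from turn import *
print("rest",slow(3.15,.2,4)[:,1].round(3))
slow(2.4,.8)
for th in np.arange(2.48,2.81,.08): A=slow(th,.25)
print(A.round(3))
E
```

```text
3.15 3.146 first [-0.067 -0.203] mean [-0.067 -0.203] F [-1.7 -5.1  6.8] Txy [-1.1   0.43] 37.43
rest [-0.203 -0.203 -0.203 -0.203]
2.4 2.396 first [-0.052 -0.094] mean [-0.052 -0.094] F [-0.9 -5.7  5.4] Txy [-1.03  0.22] 38.33
2.48 2.477 first [-0.04  0.25] mean [-0.04  0.25] F [-0.2 -7.6  4.7] Txy [-1.05  0.18] 38.58
2.56 2.557 first [-0.051  0.25 ] mean [-0.051  0.25 ] F [-0.9 -5.4  6.4] Txy [-1.1   0.22] 38.83
2.64 2.637 first [-0.054  0.25 ] mean [-0.054  0.25 ] F [-1.8 -5.8  6. ] Txy [-1.04  0.28] 39.08
2.72 2.717 first [-0.037  0.258] mean [-0.037  0.258] F [-1.9 -6.4  5.6] Txy [-1.08  0.27] 39.33
2.8 2.797 first [0.017 0.271] mean [0.017 0.271] F [-1.5 -4.8  5.7] Txy [-1.07  0.31] 39.58
[[0.017 0.271]
 [0.017 0.271]
 [0.017 0.271]
 [0.017 0.271]
 [0.017 0.271]
 [0.017 0.271]]
```

Clean now: the effort is flat at 0.250, then climbs about 0.16 N m/rad from roughly 2.67 rad, which is first touch. The target is about 0.58 rad past that.

```bash
python3 - <<'E'
from turn import *
for th in (2.88,2.96,3.04,3.12,3.20,3.25):
    e=slow(th,.25,1)[0,1]
    if e>.25+.115: print("stop");break
E
```

```text
2.88 2.877 first [0.054 0.285] mean [0.054 0.285] F [-1.3 -5.1  5.8] Txy [-1.08  0.33] 39.83
2.96 2.956 first [-0.014  0.291] mean [-0.014  0.291] F [-2.3 -4.8  5.9] Txy [-1.04  0.34] 40.08
3.04 3.037 first [-0.031  0.288] mean [-0.031  0.288] F [-1.4 -5.8  7.1] Txy [-1.07  0.41] 40.33
3.12 3.117 first [-0.007  0.281] mean [-0.007  0.281] F [-2.1 -5.3  6.2] Txy [-1.04  0.4 ] 40.58
3.2 3.197 first [-0.03   0.283] mean [-0.03   0.283] F [-2.8 -5.2  7. ] Txy [-1.09  0.47] 40.83
3.25 3.246 first [0.105 0.251] mean [0.105 0.251] F [-1.9 -5.4  6.8] Txy [-1.03  0.49] 41.08
```

The torque levels off at +0.035, which looks like the grip slipping on the knurl. I'll grip harder and continue in small steps by torque.

```bash
python3 - <<'E'
from turn import *
gripper_to(0,42); s=env.state(); print(s["gripper_width"]*93,s["gripper_force"],s["effort"][5],s["contact_force"].round(1))
for th in (3.29,3.33,3.37,3.41):
    e=slow(th,.2,1)[0,1]
    if e>.25+.085: print("stop");break
E
```

```text
22.860056767466784 42.00227916240692 0.059316486585885286 [-2.5 -6.   7.3]
3.29 3.286 first [0.125 0.256] mean [0.125 0.256] F [-2.8 -5.7  8.3] Txy [-1.01  0.58] 41.55
3.33 3.326 first [0.192 0.255] mean [0.192 0.255] F [-3.4 -4.9  7.7] Txy [-1.07  0.49] 41.8
3.37 3.366 first [0.103 0.231] mean [0.103 0.231] F [-2.9 -5.8  7.1] Txy [-0.96  0.58] 42.05
3.41 3.406 first [0.085 0.225] mean [0.085 0.225] F [-3.2 -5.8  8.1] Txy [-1.09  0.56] 42.3
```

```bash
python3 - <<'E'
from turn import *
slow(2.40,.8,1)
e0=None
for i,th in enumerate(np.arange(2.48,3.29,.08)):
    e=slow(th,.25,1)[0,1]
    if i==1: e0=e
    if i>1 and e-e0>.05: print("stop"); break
E
```

```text
2.4 2.396 first [-0.056 -0.095] mean [-0.056 -0.095] F [-0.9 -6.2  5.6] Txy [-1.08  0.17] 43.46
2.48 2.477 first [-0.107  0.223] mean [-0.107  0.223] F [-0.9 -6.1  5.9] Txy [-1.13  0.14] 43.71
2.56 2.557 first [-0.033  0.224] mean [-0.033  0.224] F [-0.7 -5.6  4.8] Txy [-1.14  0.27] 43.96
2.64 2.637 first [-0.083  0.224] mean [-0.083  0.224] F [-0.4 -6.2  6.4] Txy [-1.1   0.25] 44.21
2.72 2.717 first [-0.057  0.232] mean [-0.057  0.232] F [-0.8 -5.9  6.2] Txy [-1.09  0.26] 44.46
2.8 2.797 first [-0.06   0.245] mean [-0.06   0.245] F [ 0.  -6.4  6.1] Txy [-1.09  0.28] 44.71
2.88 2.877 first [0.014 0.258] mean [0.014 0.258] F [-1.4 -5.4  6.4] Txy [-1.08  0.34] 44.96
2.96 2.957 first [-0.039  0.274] mean [-0.039  0.274] F [-1.2 -5.8  6.5] Txy [-1.08  0.38] 45.21
stop
```

First touch came at 2.67 rad again, so nothing has slipped. I'll finish at about 0.54 rad past touch and let go.

```bash
python3 - <<'E'
from turn import *
for th in (3.04,3.12,3.20): slow(th,.25,1)
slow(3.21,.2,1)
gripper_to(.5); env.pause(.1); e=env.state()["eef_pos"]; print(env.state()["contact_force"].round(2))
env.move_straight([e[0],e[1],.15],v=.15); 
h=h-.0005*u
env.movep([*(h-u*.09),.20],down(np.pi/2+yaw)); env.pause(.2)
ci=wrist("w_end")
for n,z in [("blue_tab",.047),("nest_mouth",.032),("screw_head",.0695)]:
    for d in pinpoint("wrist",n)[:1]:
        w=at_z("wrist",d["pixel"],z,ci)[:2]-h; print(n,round(d["score"],2),"along",round(w@u*1e3,1),"lat",round(w@[-u[1],u[0]]*1e3,1))
print(env.state()["t"])
im=cv2.imread("pics/w_end.png")[150:330,200:425]
cv2.imwrite("pics/w_end_c.png",cv2.convertScaleAbs(cv2.resize(im,(750,600),interpolation=cv2.INTER_CUBIC),alpha=1.4,beta=15))
E
```

```text
3.04 3.037 first [-0.007  0.278] mean [-0.007  0.278] F [-1.4 -5.3  5.9] Txy [-1.1   0.37] 45.46
3.12 3.117 first [-0.021  0.273] mean [-0.021  0.273] F [-1.6 -5.9  6.9] Txy [-1.07  0.47] 45.71
3.2 3.197 first [0.004 0.26 ] mean [0.004 0.26 ] F [-2.2 -5.3  7.8] Txy [-1.04  0.43] 45.96
3.21 3.206 first [0.041 0.068] mean [0.041 0.068] F [-2.1 -5.9  7.6] Txy [-1.1   0.52] 46.21
[-0.77 -0.14  0.86]
blue_tab 0.77 along -27.8 lat 0.9
nest_mouth 0.92 along -48.4 lat -0.5
49.8667
```

View pics/w_end_c.png

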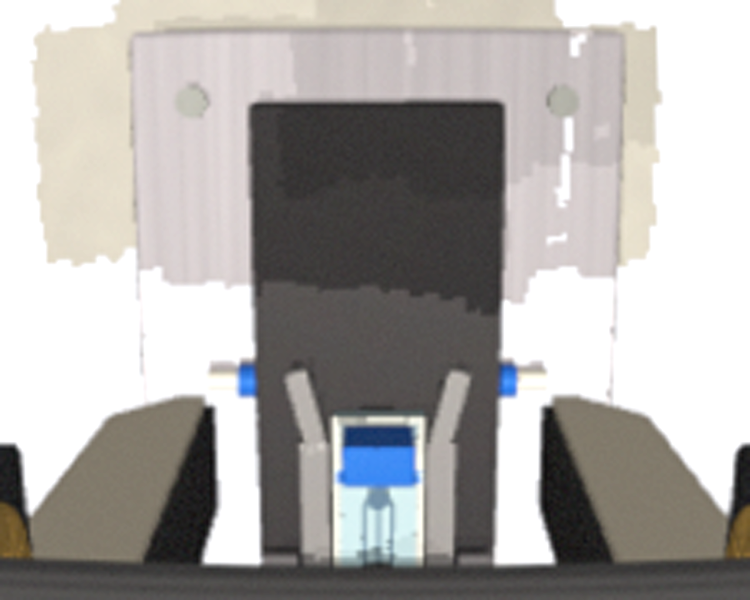

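The cartridge is still straight, with its tail at (378,415). To rule out an artefact of the tool's angle, I'll check once with a fresh grasp at a different yaw: back off 0.8 rad, then return while feeling for the touch.

```bash
python3 - <<'E'
import turn
from turn import *
turn.Y0=1.75; turn.Z0=.0639
env.movep([*a,.12],down(1.75)); env.move_straight([*a,.0639],v=.1,threshold=12)
print(env.state()["joint_positions"].round(2))
gripper_to(0,30); s=env.state(); print(s["gripper_width"]*93,s["contact_force"].round(1),s["t"])
slow(-.8,.7,1)
for th in np.arange(-.72,.001,.08): slow(th,.25,1)
E
```

```text
[-0.19  0.72  1.45  0.    0.97 -1.94]
23.225454343997345 [-0.2 -0.1  3. ] 51.6833Traceback (most recent call last):
  File "<stdin>", line 7, in <module>
  File "turn.py", line 15, in slow
    env.move_straight(tgt,down(Y0-th),v=d/T)
    ~~~~~~~~~~~~~~~~~^^^^^^^^^^^^^^^^^^^^^^^
workcell.Unreachable: the arm cannot follow that straight line within its joint ranges
```

```bash
python3 - <<'E'
import turn
from turn import *
turn.Y0=1.75; turn.Z0=.0639
for th in (-.35,-.7):
    q=solver.inverse_kinematics([*a,.0639-.008*th/(2*np.pi)],down(1.75-th)); print(q is not None and q.round(2))
    assert q is not None and abs(q[5]-env.state()["joint_positions"][5])<.5
    env.move_j(q)
for th in np.arange(-.64,.001,.08): slow(th,.25,1)
E
```

```text
[-0.19  0.72  1.45 -0.    0.97 -2.29]
[-0.19  0.72  1.45 -0.    0.97 -2.64]Traceback (most recent call last):
  File "<stdin>", line 8, in <module>
  File "turn.py", line 15, in slow
    env.move_straight(tgt,down(Y0-th),v=d/T)
    ~~~~~~~~~~~~~~~~~^^^^^^^^^^^^^^^^^^^^^^^
workcell.Unreachable: the arm cannot follow that straight line within its joint ranges
```

```bash
python3 - <<'E'
import turn
from turn import *
turn.Y0=1.75; turn.Z0=.0639
for th in np.arange(-.62,.001,.0775): turn.turn(th)
E
```

```text
Traceback (most recent call last):
AttributeError: 'function' object has no attribute 'turn'
```

```bash
python3 - <<'E'
import turn as m
m.Y0=1.75; m.Z0=.0639
for th in m.np.arange(-.62,.001,.0775): m.turn(th)
E
```

```text
[-0.62   -0.6191 -0.1152  0.278 ] F [-1.1  1.6  6.2] 52.83
[-0.5425 -0.5425 -0.0669  0.1395] F [-1.1 -0.2  4.7] 53.12
[-0.465  -0.465  -0.0392  0.1497] F [-1.6  0.2  5.7] 53.41
[-0.3875 -0.3875 -0.0319  0.1627] F [0.1 0.5 5.7] 53.7
[-0.31   -0.31   -0.0295  0.1762] F [-1.3  1.1  4.9] 53.99
[-0.2325 -0.2325 -0.0116  0.1871] F [-1.6  0.4  5.4] 54.28
[-0.155  -0.155  -0.0298  0.191 ] F [-0.4  0.5  5.4] 54.58
[-0.0775 -0.0775 -0.0217  0.1892] F [-0.9  0.5  5.5] 54.87
[0.     0.     0.0425 0.195 ] F [-1.4  0.5  6.4] 55.16
```

With a fresh grasp at a different yaw, first touch is again 0.54 rad before the current position, so the screw is snug at about 27 N. I'll release and hand in.

```bash
python3 - <<'E'
from h import *
gripper_to(.5); env.pause(.1); e=env.state()["eef_pos"]
env.move_straight([e[0],e[1],.18],v=.15); env.pause(.2); s=env.state(); print(s["t"],s["contact_force"].round(2))
print(job_done())
E
```

```text
56.9917 [-0.13  0.74  0.31]
the job is handed in; nothing more can be done
None
```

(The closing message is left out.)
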